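Purge the workshop air line: valve half open, spring-return purge slide held at its mark

TASK

Blow out the bench's compressed-air line: first, with the spring-return purge slide still home, turn the black lever of the ball valve to half open (45 degrees). Then take hold of the steel crossbar of the purge slide, pull it out towards you until the thin tongue at its end lines up with the upright steel index blade beside it, and finish while still holding it there with the fingers: do not let go, the spring would pull it shut. The valve stays half open, and the carton, bottle, tape roll and tray stay where they are.

Things in the scene. Friction and masses are not known exactly. Their poses are not given: they have to be found in the camera images.
- air_board: Plywood board 240 x 440 x 12 mm fixed on the bench, spanning x -170..70, y -220..220 mm from its origin (on the bench surface); x away from the robot (yaw up to 0.3), y left, z up. On it: copper pipe along y (22 mm, at x 20, z 48 mm), brass ball valve on the left (y 120), aluminium purge valve block on the right (60 x 56 mm, centre x 10, y -110, top z 84 mm).
- valve_stem (a point): Turning axis of the ball valve (vertical), at the height of the lever's middle, 94 mm above the bench; axes as the board's.
- ball_valve (a joint): Angle of the valve's lever, rad: 0 = shut, lever square across the pipe, pointing along the board's -x (to the robot); grows clockwise seen from above to pi/2 = fully open, lever along the pipe, pointing to the board's +y. Half open is 0.785. Starts from 0 to 0.45. Stiff (0.2 N m friction): stays where it is left.
- lever_grip (a point): Grip place on the lever: middle of its black sleeve, 80 mm from the stem, 94 mm above the bench. Sleeve: straight bar 16 mm wide, 14 mm high, reaching 30 to 108 mm from the stem; x axis along the lever towards the stem, y across it, z up. Free space below it down to the board's top (12 mm above the bench).
- purge_slide (a joint): How far the purge slide is pulled out, m: 0 = home, end stop at 0.075; the slide moves along the board's -x. A spring pulls it home with about 4 N at home, rising by 1.2 N per 10 mm.
- crossbar (a point): Centre of the upright steel crossbar (T handle) of the slide, 60 mm above the bench: 14 mm thick along x, 60 mm long along y, 44 mm high (38 to 82 mm above the bench); axes as the board's. A 10 mm rod (top 50 mm above the bench) runs from its middle back to the block, whose face is 60 mm behind the bar's centre at home. Pinch across x from above, fingertips higher than the rod.
- tongue_tip (a point): Free end of the tongue on the crossbar's right end (-y), 41 mm from the bar's centre, 74 mm above the bench; tongue 4 mm thick along x, 12 mm high; moves with the slide; axes as the board's.
- index_blade: The mark: upright steel blade on a 16 mm foot, 4 mm thick along x, 14 mm wide along y, top 83 mm above the bench, fixed on the board 10 mm to the right of the tongue's path, 30 to 60 mm in front of the tongue's home place (differs each time). Origin under its middle, on the board's top; axes as the board's. The tongue is at the mark when its x in this frame is 0.
- screw_carton: Bystander: cardboard carton 55 x 60 x 40 mm standing on the board between the valve and the slide, origin under its middle.
- glue_bottle: Bystander: white bottle, diameter 60, height 150 mm, on the bench; origin under its middle.
- tape_roll: Bystander: grey tape ring, diameter 90, height 30 mm, lying on the bench; origin under its middle.
- parts_tray: Bystander: black open tray 90 x 130 x 35 mm on the bench beside the board; origin under its middle.

How it is judged:
On the way, in this order (a step that is already met when the one before it is completed fails the run):
1. the ball valve is set half open while the purge slide is still home (value of joint ball_valve between 0.645 and 0.925 rad and value of joint purge_slide below 0.008 m and velocity of joint ball_valve between -0.05 and 0.05 rad/s), for 0.3 s.
2. the slide is pulled out to the index blade by the fingers (x of tongue_tip in the frame of index_blade between -0.006 and 0.006 m and contact force between the fingers and purge_slide above 3 N), for 0.3 s.
At the end, for the whole second after the job is handed in: The valve lever stands at 45 degrees (within 8 degrees); the slide's tongue is in line with the index blade (within 6 mm along the pull) and at rest, held against its spring by the fingers alone (more than 3 N between fingers and slide), nothing else propping it (all of step 2 and value of joint ball_valve between 0.645 and 0.925 rad and velocity of joint purge_slide between -0.01 and 0.01 m/s and contact force between purge_slide and screw_carton below 0.3 N and contact force between purge_slide and glue_bottle below 0.3 N and contact force between purge_slide and tape_roll below 0.3 N and contact force between purge_slide and parts_tray below 0.3 N); the arm keeps its last pose, push and grip.
It fails at once if a bystander (carton, bottle, tape roll, tray) is moved more than 20 mm (distance of any of screw_carton, glue_bottle, tape_roll, parts_tray from where it was at the start of the episode above 0.02 m).
It also fails if it takes over 42 s, if anything falls off the work surface, if the arm or the gripper's body presses on something with over 40 N, if the wrist force passes 120 N, or if a joint passes its speed limit or range.

ROBOT

A 6-joint arm with a two-finger parallel gripper is mounted at the origin on the work surface. World frame = base frame: x ahead of the robot, y to its left, z up, the work surface at z = 0. Lengths are in m, angles in rad, forces in N, time in s.
With the tool pointing down it reaches from about 0.275 to 0.775 m from the base axis. Payload 14.6 kg.
Tool frame: the origin (TCP) lies where the fingers leave the gripper's body, on its centre line; the fingertips stand 73 mm ahead of it and the grasp point (between the pads) lies 54 mm ahead of it; z points along the fingers, y is the line along which they close (so a half turn about z gives the same grasp; the last joint's range is limited). The gripper opens to 85 mm and grips with 20 to 120 N. Pads are 22 mm wide; open, the fingers measure 114 mm over their backs; the gripper's body (76 mm by 85 mm) begins 54 mm behind the grasp point. The pads swing forward as they close: fully open they stand 13 mm farther back than shut.
Start: joints at [-1.333, 0.263, -0.048, 1.259, 0, 1.415], TCP at [0.201, -0.485, 0.304] pointing down, gripper open.
Joint ranges: [-2.65, 2.65], [-0.89, 1.7], [-1.18, 1.37], [-2.13, 2.11], [-1.35, 1.29], [-3.14, 3.14]. Speed limits (rad/s): [1.89, 1.89, 2.57, 2.79, 3.14, 3.14].

INTERFACE

Orientations are given as a unit quaternion [x, y, z, w].
In Python, from workcell import bot, cams gives the robot as it stands. The module is installed in compiled form; this text tells all that it offers.
- The arm moves only by the tool drive_tool, never from a script. Its argument "targets" is a list that holds one entry, the list of rows, each a list of 5 numbers: the shift along the tool's x, y, z in cm, then the turn about the tool's z in rad, then the opening, from 0 (shut) to 1 (fully open). A call has exactly 10 rows; each row shifts and turns the commanded pose from where the row before left it, along the tool's axes as they then stand; what a row does not reach is not made up. A row lasts 1/10 s, in which the tool goes at most 50 mm and 8.59 degrees, less where a joint would pass 70% of its speed; a pose out of reach is approached as far as the arm can. A call with a gripper value outside its range is refused whole. The fingers move at their own pace and stop on an object; "squeeze" is the grip in N (left out, the last holds). Time passes only in rows, so rows that do not move let the fingers close, or fill a call up. It gives the time, the measured TCP pose, the force, the opening and the grip force at its end, in the units of the state.
- bot.read_state(): the state, without advancing time (a new reading comes with each control period).
- cams.snapshot(name): name is "side" or "top" or "wrist"; returns a dict with "img" (400x640x3 uint8, blue, green, red), "K" (3x3 intrinsics, pixels), "rvec" (rotation vector, rad) and "tvec" (3), from world to camera coordinates, as OpenCV has them; the wrist camera has in their place "mount" (4x4, takes a point from camera to tool coordinates, whose origin is the TCP and whose axes are the flange's). Camera axes: x right, y down, z forward; pixel columns grow to the right and rows downward; lengths in m; the calibration is good to about 2 mm. A picture is of the moment at which its call begins: read the wrist's pose just before it. There is no depth.
- bot.close_job(): hands the job in; it is judged then, once.
The state is a dict: "time_s": time; "q": joint angles; "joint_velocities": joint speeds; "tau": joint torques, N m; "eef_pos": TCP position; "tool_rot": TCP orientation; "wrist_force": force on the tool from outside, world axes, zero at the start; "torque": the same for the moment, N m; "grip_width": opening from 0.0 (shut) to 1.0 (fully open); "grip_force": force on a finger pad.
Only numpy, scipy, OpenCV 4.12 (cv2) and the standard library are available. Lean on these libraries where they do the work, as an engineer would, in place of code of your own. Each camera call takes 0.05 s, during which the arm holds its last target. There are 200 camera calls.

## Working session

There is one attempt and no reset: what is moved stays moved. The work goes in short steps, Python scripts to look and compute and a tool call to move; the robot and the scene stay as the last step left them, time stands still between calls to the robot, and variables do not carry over. Pictures are saved under pics/ and viewed, at most 10 in all, crops included, and the job is handed in when it is done.

Besides the shell and the picture viewer there is one more tool, called after "Emit:" by a JSON object that holds its "name" and its "arguments", one argument or row to a line. drive_tool: Moves the arm, as the interface text tells. Its arguments: {"type":"object","properties":{"targets":{"type":"array","items":{"type":"array","items":{"type":"array","items":{"type":"number"}}}},"squeeze":{"type":"number"}},"required":["targets"]}

```bash
mkdir -p pics; cat > h.py <<'E'
import numpy as np, cv2
from workcell import bot, cams
def ray(s,u,v):
    R=cv2.Rodrigues(np.array(s["rvec"],float))[0]; t=np.array(s["tvec"],float).ravel()
    p=cv2.undistortPoints(np.array([[[u,v]]],float),np.array(s["K"],float),None).ravel()
    return -R.T@t, R.T@np.array([p[0],p[1],1])
def onz(s,u,v,z):
    c,d=ray(s,u,v); return c+d*(z-c[2])/d[2]
def proj(s,P):
    return cv2.projectPoints(np.array(P,float).reshape(-1,1,3),np.array(s["rvec"],float),np.array(s["tvec"],float),np.array(s["K"],float),None)[0].reshape(-1,2)
E
python3 - <<'E'
from h import *
import pickle
for n in("top","side"):
    s=cams.snapshot(n); pickle.dump(s,open(n+".pkl","wb")); cv2.imwrite(f"pics/{n}0.png",s["img"])
    print(n,s["K"],s["rvec"],s["tvec"])
st=bot.read_state();print(st)
E
```

```text
top [[376.29850232   0.         316.66549616]
 [  0.         376.29850232 197.84467346]
 [  0.           0.           1.        ]] [ 2.12805916 -2.16223429  0.17642832] [0.0061427  0.54171517 1.08471683]
side [[471.08630045   0.         319.98631052]
 [  0.         471.08630045 199.93067795]
 [  0.           0.           1.        ]] [ 0.86767595 -2.5310403   1.07820553] [0.440897   0.28277728 1.32505116]
{'time_s': 0.1, 'q': array([-1.33330066e+00,  2.63467350e-01, -4.88531986e-02,  1.25939302e+00,
        1.53472145e-05,  1.41551354e+00]), 'joint_velocities': array([ 0.00160093, -0.00121199,  0.00155916, -0.00040225, -0.00024268,
       -0.00032769]), 'tau': array([ 5.03664021e-03, -6.38577604e+01,  3.85063648e+01,  9.96836694e-03,
        4.85286785e-05,  1.74412668e-05]), 'eef_pos': array([ 0.20091357, -0.48485157,  0.30348461]), 'tool_rot': array([ 9.80777434e-01,  1.95129224e-01, -1.11798756e-05, -4.58549717e-04]), 'wrist_force': array([ 0.22337022,  0.83508451, -0.12629701]), 'torque': array([-0.00888874, -0.0372119 , -0.05155068]), 'grip_force': 0.0, 'grip_width': 0.9965792146304471}
```

View pics/top0.png

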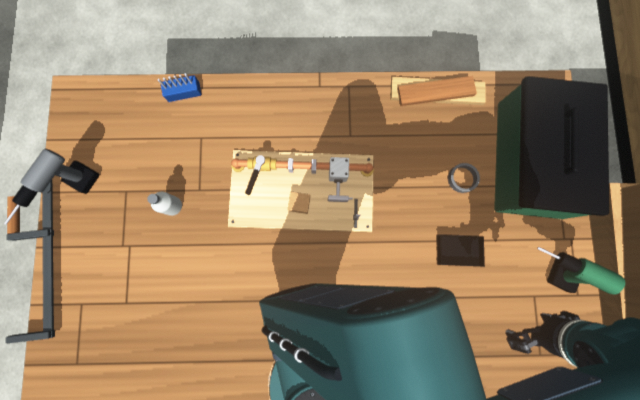

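View pics/side0.png

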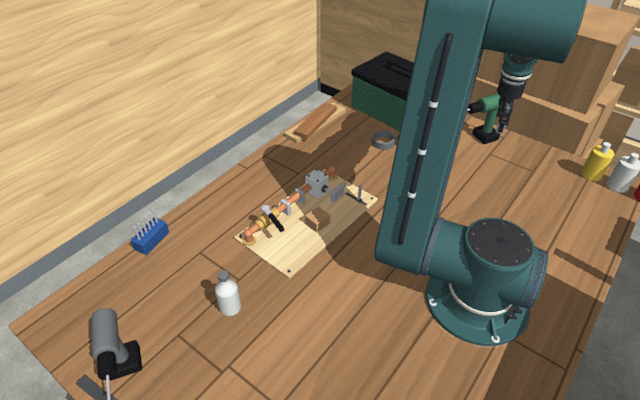

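The top view shows the board with corners at about (233,149), (374,157), (373,232) and (229,227). The lever runs from about (258,164) to (249,193), the crossbar is near (339,198), the blade near (356,212) and the carton at (300,202). The side view matches. I'll zoom in on the board.

```bash
python3 - <<'E'
from h import *
import pickle
s=pickle.load(open("top.pkl","rb"))
cv2.imwrite("pics/topz.png",cv2.resize(s["img"][142:238,222:382],None,fx=5,fy=5,interpolation=cv2.INTER_CUBIC))
for n,(u,v) in dict(a=(233,149),b=(374,157),c=(373,232),d=(229,227)).items(): print(n,onz(s,u,v,.012))
E
```

```text
a [0.70526286 0.25668628 0.012     ]
b [ 0.67312144 -0.18450082  0.012     ]
c [ 0.43888232 -0.17206619  0.012     ]
d [0.46101731 0.26447979 0.012     ]
```

View pics/topz.png

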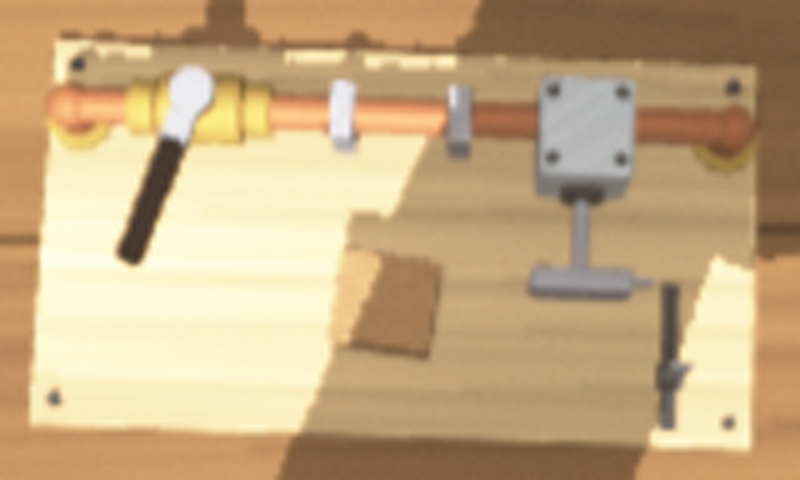

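The zoom shows the lever stem at (191,90) and the sleeve from (172,140) to (130,255). The crossbar runs (530..632, 283), the tongue tip is at (650,283) and the blade is at about (673,372) on a dark strip.

```bash
python3 - <<'E'
from h import *
import pickle
s=pickle.load(open("top.pkl","rb"))
Z=lambda u,v,z:onz(s,222+(u+.5)/5-.5,142+(v+.5)/5-.5,z)
c=np.array([Z(55,38,.012),Z(757,66,.012),Z(750,450,.012),Z(30,425,.012)])[:,:2]
m=np.array([[.07,.22],[.07,-.22],[-.17,-.22],[-.17,.22]])
mc,cc=m.mean(0),c.mean(0); H=(m-mc).T@(c-cc); yaw=np.arctan2(H[0,1]-H[1,0],H[0,0]+H[1,1])
R=np.array([[np.cos(yaw),-np.sin(yaw)],[np.sin(yaw),np.cos(yaw)]]); o=cc-R@mc
print("origin",o,"yaw",yaw,"res",c-(m@R.T+o))
B=lambda p:R.T@(np.array(p)[:2]-o)
for n,u,v,z in[("stem",191,90,.1),("sl0",172,140,.101),("sl1",130,255,.101),("barL",532,275,.082),("barR",632,277,.082),("tip",650,283,.080),("blade",673,370,.083),("blk",588,108,.084),("carton",392,304,.052),("cTL",347,248,.052),("cBR",430,357,.052)]:
    p=Z(u,v,z); print(n,p[:2].round(4),"board",B(p).round(4))
np.savez("board.npz",o=o,R=R,yaw=yaw)
E
```

```text
origin [0.62177015 0.04166366] yaw -0.05255014679822421 res [[ 1.40400855e-03  2.42179447e-04]
 [ 1.45300211e-04  6.25217700e-05]
 [-2.87222383e-04  1.24413655e-03]
 [-1.26208638e-03 -1.54883777e-03]]
stem [0.6467 0.1601] board [0.0187 0.1195]
sl0 [0.6171 0.1706] board [-0.0114  0.1285]
sl1 [0.5506 0.1938] board [-0.0791  0.1482]
barL [ 0.5386 -0.0349] board [-0.079  -0.0808]
barR [ 0.5366 -0.0926] board [-0.078  -0.1386]
tip [ 0.5332 -0.1031] board [-0.0808 -0.1493]
blade [ 0.4821 -0.1145] board [-0.1312 -0.1632]
blk [ 0.6367 -0.0696] board [ 0.0208 -0.1104]
carton [0.5273 0.0472] board [-0.0946  0.0005]
cTL [0.5613 0.0736] board [-0.062   0.0287]
cBR [0.4954 0.0251] board [-0.1253 -0.0232]
```

Emit:
{"name": "drive_tool", "arguments": {
  "targets": [
    [[0,0,0,-0.12,1],[0,0,0,-0.12,1],[0,0,0,-0.12,1],[0,0,0,-0.12,1],[0,0,0,-0.12,1],[0,0,0,-0.12,1],[0,0,0,-0.12,1],[0,0,0,-0.12,1],[0,0,0,-0.12,1],[0,0,0,-0.12,1]]
  ]
}}

```text
time_s: 1.1
eef_pos: [0.2009, -0.4849, 0.3036]
tool_rot: [0.698, 0.717, 0.0, -0.0]
wrist_force: [-0.8, 0.3, -0.5]
grip_width: 1.004
grip_force: 0.0
```

Emit:
{"name": "drive_tool", "arguments": {
  "targets": [
    [[0,0,0,-0.12,1],[0,0,0,-0.12,1],[0,0,0,-0.12,1],[0,0,0,-0.12,1],[0,0,0,-0.12,1],[0,0,0,-0.12,1],[0,0,0,-0.12,1],[0,0,0,-0.12,1],[0,0,0,-0.12,1],[0,0,0,-0.12,1]]
  ]
}}

```text
time_s: 2.1
eef_pos: [0.2009, -0.4849, 0.3036]
tool_rot: [0.171, 0.985, 0.0, -0.0]
wrist_force: [-0.5, -0.8, -0.0]
grip_width: 0.998
grip_force: 0.0
```

```bash
cat >> h.py <<'E'
from scipy.spatial.transform import Rotation as Ro
def to(x,y,z,alpha=None):
    "shift in tool axes (cm) and turn to reach TCP x,y,z, tool-x heading alpha"
    s=bot.read_state(); r=Ro.from_quat(s["tool_rot"]).as_matrix(); h=np.arctan2(r[1,0],r[0,0])
    d=r.T@(np.array([x,y,z])-s["eef_pos"])*100
    print("t",round(s["time_s"],2),"pos",s["eef_pos"].round(4),"head",round(h,4),"q",s["q"].round(2),"shift cm",d.round(2),"turn",None if alpha is None else round((h-alpha+np.pi)%(2*np.pi)-np.pi,3))
b=np.load("board.npz"); o,Rb,yaw=b["o"],b["R"],float(b["yaw"])
W=lambda p:o+Rb@np.array(p)
E
python3 -c "
from h import *
a=np.pi-.285+yaw; g=W([.02,.12])+.08*np.array([np.cos(a),np.sin(a)])
print(g); to(*g,.28,a); print(cams.snapshot('wrist')['mount'],cams.snapshot('wrist')['K'])"
```

```text
[0.57256015 0.1869416 ]
t 2.1 pos [ 0.2009 -0.4849  0.3036] head 2.7977 q [-1.33  0.26 -0.05  1.26 -0.   -0.99] shift cm [-12.34  75.78   2.4 ] turn -0.006
[[-4.52061395e-04 -9.65012573e-01 -2.62203221e-01  6.63266526e-02]
 [ 9.99999818e-01 -5.41257493e-04  2.67956179e-04  1.41416303e-03]
 [-4.00500540e-04 -2.62203053e-01  9.65012642e-01 -7.00837225e-02]
 [ 0.00000000e+00  0.00000000e+00  0.00000000e+00  1.00000000e+00]] [[322.99476653   0.         316.75096602]
 [  0.         322.99476653 194.12576031]
 [  0.           0.           1.        ]]
```

Emit:
{"name": "drive_tool", "arguments": {
  "targets": [
    [[-0.6,3.8,0.1,0,1],[-0.6,3.8,0.1,0,1],[-0.6,3.8,0.1,0,1],[-0.6,3.8,0.1,0,1],[-0.6,3.8,0.1,0,1],[-0.6,3.8,0.1,0,1],[-0.6,3.8,0.1,0,1],[-0.6,3.8,0.1,0,1],[-0.6,3.8,0.1,0,1],[-0.6,3.8,0.1,0,1]]
  ]
}}

```text
time_s: 3.2
eef_pos: [0.3876, -0.1469, 0.2939]
tool_rot: [0.176, 0.984, -0.0, 0.0]
wrist_force: [0.8, -0.6, -0.3]
grip_width: 1.0
grip_force: 0.0
```

Emit:
{"name": "drive_tool", "arguments": {
  "targets": [
    [[-0.6,3.8,0.1,0,1],[-0.6,3.8,0.1,0,1],[-0.6,3.8,0.1,0,1],[-0.6,3.8,0.1,0,1],[-0.6,3.8,0.1,0,1],[-0.6,3.8,0.1,0,1],[-0.6,3.8,0.1,0,1],[-0.6,3.8,0.1,0,1],[-0.6,3.8,0.1,0,1],[-0.6,3.8,0.1,0,1]]
  ]
}}

```text
time_s: 4.2
eef_pos: [0.5739, 0.1898, 0.2836]
tool_rot: [0.175, 0.984, -0.0, -0.0]
wrist_force: [0.1, -0.5, 0.7]
grip_width: 0.998
grip_force: 0.0
```

```bash
cat >> h.py <<'E'
def wrist(fn=None):
    st=bot.read_state(); s=cams.snapshot("wrist"); T=np.eye(4); T[:3,:3]=Ro.from_quat(st["tool_rot"]).as_matrix(); T[:3,3]=st["eef_pos"]
    C=np.linalg.inv(T@s["mount"]); s["rvec"]=cv2.Rodrigues(C[:3,:3])[0]; s["tvec"]=C[:3,3]
    if fn: cv2.imwrite(fn,s["img"])
    return s
E
python3 -c "
from h import *; import pickle
to(.5726,.1869,.20,2.804); pickle.dump(wrist('pics/w1.png'),open('w1.pkl','wb'))"
```

```text
t 4.2 pos [0.5739 0.1898 0.2836] head 2.7889 q [ 0.18  0.41  0.12  1.28 -0.    0.54] shift cm [ 0.02 -0.32  8.36] turn -0.015
```

View pics/w1.png

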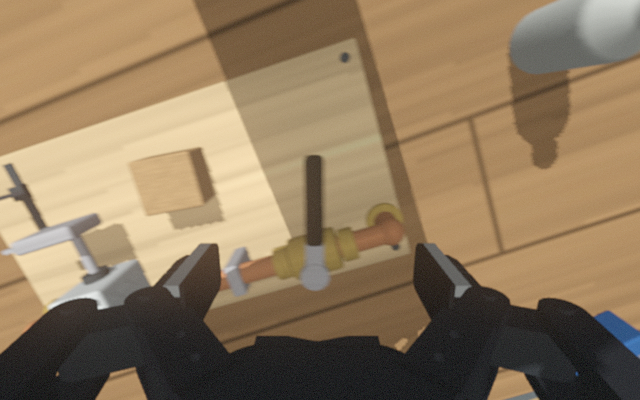

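The wrist view shows the lever between the open fingers, from (314,157) at its end to the stem knob at (315,275).

```bash
python3 -c "
from h import *; import pickle
s=pickle.load(open('w1.pkl','rb'))
p=[onz(s,u,v,.1)[:2] for u,v in((314,157),(314.5,243),(315,273))]
print(p, W([.02,.12]))
d=p[0]-p[1]; a=np.arctan2(d[1],d[0]); print('lever heading',a,'theta',np.pi+yaw-a)
st=W([.02,.12]); e=p[0]-st; a2=np.arctan2(e[1],e[0]); print(a2, np.pi+yaw-a2,np.linalg.norm(e))
a=(a+a2)/2; g=st+.08*np.array([np.cos(a),np.sin(a)]);print(g); to(*g,.150,a)"
```

```text
[array([0.54759303, 0.19875404]), array([0.61650914, 0.17362664]), array([0.64315811, 0.1642123 ])] [0.64804566 0.16044749]
lever heading 2.7919632285547027 theta 0.2970792782368661
2.7772756541663917 0.3117668526251771 0.1075087046716923
[0.57308895 0.18840268]
t 4.25 pos [0.5758 0.1935 0.2827] head 2.7908 q [0.19 0.41 0.12 1.28 0.   0.54] shift cm [ 0.07 -0.59 13.27] turn 0.006
```

Emit:
{"name": "drive_tool", "arguments": {
  "targets": [
    [[0.1,-0.6,1,0,1],[0,0,2,0,1],[0,0,2,0,1],[0,0,2,0,1],[0,0,2,0,1],[0,0,2,0,1],[0,0,1.5,0,1],[0,0,0.8,0,1],[0,0,0,0,1],[0,0,0,0,1]]
  ]
}}

```text
time_s: 5.25
eef_pos: [0.5707, 0.183, 0.1514]
tool_rot: [0.174, 0.985, 0.0, 0.0]
wrist_force: [0.0, -0.3, 1.8]
grip_width: 1.003
grip_force: 0.0
```

```bash
python3 -c "
from h import *
to(.5731,.1875,.15,2.785)"
```

```text
t 5.25 pos [0.5707 0.183  0.1514] head 2.7917 q [ 0.17  0.47 -0.15  0.95  0.    0.52] shift cm [-0.07  0.51  0.14] turn 0.007
```

Emit:
{"name": "drive_tool", "arguments": {
  "targets": [
    [[0,0.4,0.1,0,1],[0,0,0,0,1],[0,0,0,0,0.5],[0,0,0,0,0.3],[0,0,0,0,0.1],[0,0,0,0,0.1],[0,0,0,0,0.1],[0,0,0,0,0.1],[0,0,0,0,0.1],[0,0,0,0,0.1]]
  ],
  "squeeze": 30
}}

```text
time_s: 6.25
eef_pos: [0.5718, 0.1866, 0.15]
tool_rot: [0.174, 0.985, -0.0, -0.0]
wrist_force: [-1.1, -1.6, 3.3]
grip_width: 0.184
grip_force: 33.8
```

```bash
python3 -c "
from h import *
st=W([.02,.12]); s=bot.read_state(); d=s['eef_pos'][:2]-st; a=np.arctan2(d[1],d[0]); print('r',np.hypot(*d),'theta',np.pi+yaw-a,s['wrist_force'])
a=np.pi+yaw-.785; to(*(st+.08*np.array([np.cos(a),np.sin(a)])),.15,a)"
```

```text
r 0.08062001561848746 theta 0.27799370973542814 [-1.07264852 -1.55303433  3.33879926]
t 6.25 pos [0.5718 0.1866 0.15  ] head 2.7927 q [ 0.18  0.48 -0.15  0.95 -0.    0.53] shift cm [-1.   3.9 -0. ] turn 0.489
```

Emit:
{"name": "drive_tool", "arguments": {
  "targets": [
    [[-0.01,0.4,0,0.05,0.1],[-0.01,0.4,0,0.05,0.1],[-0.01,0.4,0,0.05,0.1],[-0.01,0.4,0,0.05,0.1],[-0.01,0.4,0,0.05,0.1],[-0.01,0.4,0,0.05,0.1],[-0.01,0.4,0,0.05,0.1],[-0.01,0.4,0,0.05,0.1],[-0.01,0.4,0,0.05,0.1],[-0.01,0.4,0,0.05,0.1]]
  ]
}}

```text
time_s: 7.25
eef_pos: [0.5943, 0.2191, 0.15]
tool_rot: [0.413, 0.911, -0.0, 0.0]
wrist_force: [-0.9, -4.1, 3.2]
grip_width: 0.18
grip_force: 33.8
```

Emit:
{"name": "drive_tool", "arguments": {
  "targets": [
    [[0,0,0,0,0.1],[0,0,0,0,0.1],[0,0,0,0,0.1],[0,0,0,0,0.1],[0,0,0,0,0.1],[0,0,0,0,0.1],[0,0,0,0,0.1],[0,0,0,0,0.1],[0,0,0,0,0.1],[0,0,0,0,0.1]]
  ]
}}

```text
time_s: 8.25
eef_pos: [0.5943, 0.2192, 0.15]
tool_rot: [0.412, 0.911, -0.0, 0.0]
wrist_force: [2.0, -5.1, 3.9]
grip_width: 0.178
grip_force: 33.8
```

```bash
python3 -c "
from h import *
st=W([.02,.12]); s=bot.read_state(); d=s['eef_pos'][:2]-st; a=np.arctan2(d[1],d[0]); print('r',np.hypot(*d),'theta',np.pi+yaw-a,s['wrist_force'],s['torque'])
a=np.pi+yaw-.785; to(*(st+.08*np.array([np.cos(a),np.sin(a)])),.15,a)"
```

```text
r 0.07959106867657843 theta 0.7775164216348598 [ 2.03248568 -5.13760904  3.89541607] [-0.94433865 -0.4175071  -0.26494449]
t 8.25 pos [0.5943 0.2192 0.15  ] head 2.2929 q [ 0.22  0.52 -0.06  0.99 -0.    1.07] shift cm [ 0.04  0.06 -0.  ] turn -0.011
```

Emit:
{"name": "drive_tool", "arguments": {
  "targets": [
    [[0,0,0,0,0.4],[0,0,0,0,0.7],[0,0,0,0,1],[0,0,0,0,1],[0,0,-1,0,1],[0,0,-3,0,1],[0,0,-3,0,1],[0,0,-3,0,1],[0,0,-3,0,1],[0,0,0,0,1]]
  ]
}}

```text
time_s: 9.25
eef_pos: [0.5951, 0.2197, 0.2846]
tool_rot: [0.412, 0.911, 0.002, 0.002]
wrist_force: [-0.2, 1.0, 0.1]
grip_width: 0.999
grip_force: 0.0
```

```bash
python3 -c "
from h import *; import pickle
s=wrist('pics/w2.png'); pickle.dump(s,open('w2.pkl','wb'))
to(*W([-.08,-.11]),.28,np.pi/2+yaw)"
```

```text
t 9.3 pos [0.5947 0.2196 0.2823] head 2.2929 q [0.23 0.46 0.2  1.31 0.   1.07] shift cm [-17.4  -23.14   0.18] turn 0.775
```

View pics/w2.png

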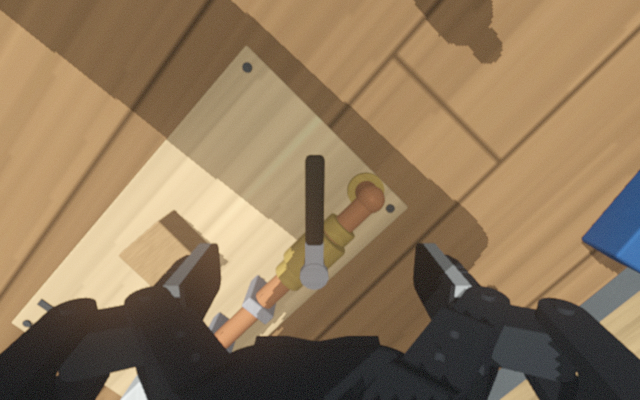

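The lever still runs straight up the image, (314,157) to (315,275), so its heading equals the tool's and the angle is about 0.79 rad. Next I move over the slide.

Emit:
{"name": "drive_tool", "arguments": {
  "targets": [
    [[-1.74,-2.31,0,0,1],[-1.74,-2.31,0,0,1],[-1.74,-2.31,0,0,1],[-1.74,-2.31,0,0,1],[-1.74,-2.31,0,0,1],[-1.74,-2.31,0,0,1],[-1.74,-2.31,0,0,1],[-1.74,-2.31,0,0,1],[-1.74,-2.31,0,0,1],[-1.74,-2.31,0,0,1]]
  ]
}}

```text
time_s: 10.3
eef_pos: [0.535, -0.0648, 0.2793]
tool_rot: [0.412, 0.911, -0.0, -0.001]
wrist_force: [-0.5, -0.3, -0.3]
grip_width: 1.001
grip_force: 0.0
```

Emit:
{"name": "drive_tool", "arguments": {
  "targets": [
    [[0,0,0,0.1,1],[0,0,0,0.1,1],[0,0,0,0.1,1],[0,0,0,0.1,1],[0,0,0,0.1,1],[0,0,0,0.1,1],[0,0,0,0.1,1],[0,0,0,0.075,1],[0,0,0,0,1],[0,0,0,0,1]]
  ]
}}

```text
time_s: 11.3
eef_pos: [0.5356, -0.0638, 0.2795]
tool_rot: [0.725, 0.689, -0.0, -0.0]
wrist_force: [1.0, -0.2, -0.1]
grip_width: 0.999
grip_force: 0.0
```

```bash
python3 -c "
from h import *; import pickle
s=wrist('pics/w3.png'); pickle.dump(s,open('w3.pkl','wb'))
to(*W([-.08,-.11]),.14,np.pi/2+yaw)
print(proj(s,[[*W([-.08,-.11]),.082],[*W([-.08,-.151]),.08]]))"
```

```text
t 11.35 pos [ 0.5356 -0.0638  0.2796] head 1.52 q [-0.27  0.3  -0.07  1.21  0.    1.35] shift cm [-0.02  0.06 13.96] turn 0.002
[[317.13869276 188.72136003]
 [317.05791394 232.6584823 ]]
```

View pics/w3.png

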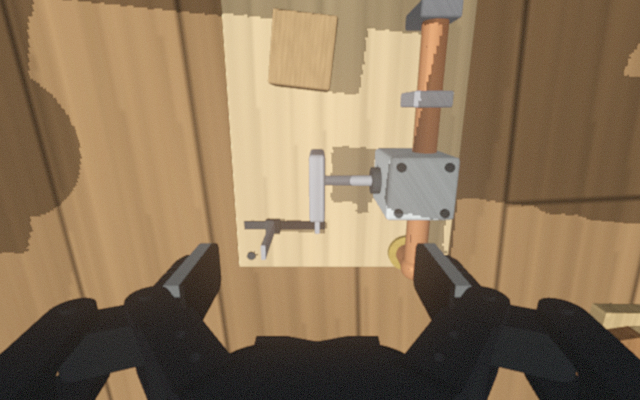

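The bar is at (317,150..220) and the tongue end at (318,232). The blade is near (266,250) and needs a zoom.

```bash
python3 -c "
from h import *; import pickle
s=pickle.load(open('w3.pkl','rb'))
cv2.imwrite('pics/w3z.png',cv2.resize(s['img'][200:275,235:340],None,fx=7,fy=7,interpolation=cv2.INTER_CUBIC))"
```

```text
(no output)
```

View pics/w3z.png

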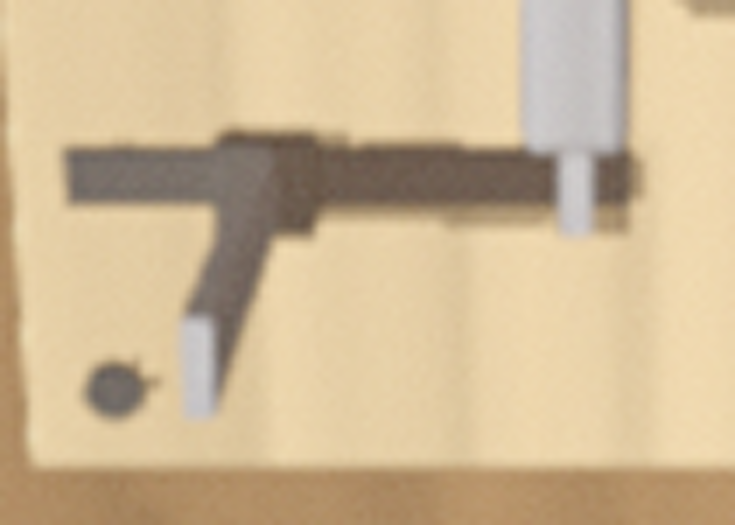

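The zoom shows the blade's bright top at (182..216, 317..415) and the tongue top at (557..593, up to 235).

```bash
python3 -c "
from h import *; import pickle
s=pickle.load(open('w3.pkl','rb'))
Z=lambda u,v,z:onz(s,235+(u+.5)/7-.5,200+(v+.5)/7-.5,z)[:2]
B=lambda p:Rb.T@(p-o)
bl,t=B(Z(199,366,.083)),B(Z(575,200,.080)); print(bl,t,bl-t)
print('bar',B(onz(s,317,186,.082)[:2]))
for z in (.083,):print(B(Z(199,317,z)),B(Z(199,415,z)))
"
```

```text
[-0.12855386 -0.16833575] [-0.08031299 -0.14669711] [-0.04824087 -0.02163864]
bar [-0.08012235 -0.1076074 ]
[-0.12826731 -0.16152847] [-0.12884396 -0.17522752]
```

Emit:
{"name": "drive_tool", "arguments": {
  "targets": [
    [[0,0.05,1,0,0.55],[0,0,2,0,0.55],[0,0,2,0,0.55],[0,0,2,0,0.55],[0,0,2,0,0.55],[0,0,2,0,0.55],[0,0,2,0,0.55],[0,0,1.3,0,0.55],[0,0,0.7,0,0.55],[0,0,0,0,0.55]]
  ]
}}

```text
time_s: 12.35
eef_pos: [0.5358, -0.0638, 0.1289]
tool_rot: [0.725, 0.688, -0.0, -0.001]
wrist_force: [0.3, 0.3, 0.4]
grip_width: 0.546
grip_force: 0.0
```

```bash
python3 -c "
from h import *
to(*W([-.08,-.11]),.129,np.pi/2+yaw); print(bot.read_state()['wrist_force'])"
```

```text
t 12.35 pos [ 0.5358 -0.0638  0.1289] head 1.5183 q [-0.27  0.4  -0.34  0.83  0.    1.35] shift cm [-0.02  0.03 -0.01] turn 0.0
[0.26882724 0.31298931 0.3831636 ]
```

Emit:
{"name": "drive_tool", "arguments": {
  "targets": [
    [[0,0,0,0,0.3],[0,0,0,0,0.1],[0,0,0,0,0.05],[0,0,0,0,0.05],[0,0,0,0,0.05],[0,0,0,0,0.05],[0,0,0,0,0.05],[0,0,0,0,0.05],[0,0,0,0,0.05],[0,0,0,0,0.05]]
  ],
  "squeeze": 60
}}

```text
time_s: 13.35
eef_pos: [0.5356, -0.0639, 0.1307]
tool_rot: [0.726, 0.688, -0.0, -0.0]
wrist_force: [-8.4, -0.8, 10.8]
grip_width: 0.15
grip_force: 59.5
```

Emit:
{"name": "drive_tool", "arguments": {
  "targets": [
    [[0,-0.3,0,0,0.05],[0,-0.5,0,0,0.05],[0,-0.6,0,0,0.05],[0,-0.6,0,0,0.05],[0,-0.6,0,0,0.05],[0,-0.6,0,0,0.05],[0,-0.6,0,0,0.05],[0,-0.5,0,0,0.05],[0,-0.3,0,0,0.05],[0,-0.2,0,0,0.05]]
  ]
}}

```text
time_s: 14.35
eef_pos: [0.49, -0.0616, 0.1308]
tool_rot: [0.726, 0.688, 0.001, 0.002]
wrist_force: [9.9, -0.0, -4.0]
grip_width: 0.151
grip_force: 58.5
```

```bash
python3 -c "
from h import *; import pickle
to(*W([-.1282,-.11]),.129,np.pi/2+yaw); st=bot.read_state(); print(st['wrist_force'],st['grip_width'])
s=wrist(); pickle.dump(s,open('w4.pkl','wb'))
P=[[*W([-.1282,-.151]),.08],[*W([-.1285,-.168]),.083]]; print(proj(s,P))
c=proj(s,P).mean(0).astype(int); print(c)
cv2.imwrite('pics/w4.png',cv2.resize(s['img'][c[1]-50:c[1]+50,c[0]-60:c[0]+60],None,fx=6,fy=6,interpolation=cv2.INTER_CUBIC))"
```

```text
t 14.35 pos [ 0.49   -0.0616  0.1308] head 1.5181 q [-0.29  0.33 -0.46  0.78  0.    1.33] shift cm [ 0.01 -0.2   0.18] turn -0.0
[ 9.92754679 -0.04247635 -3.96852452] 0.15055842291772897
[[311.16977455 356.974381  ]
 [310.62446007 393.13938574]]
[310 375]
```

View pics/w4.png

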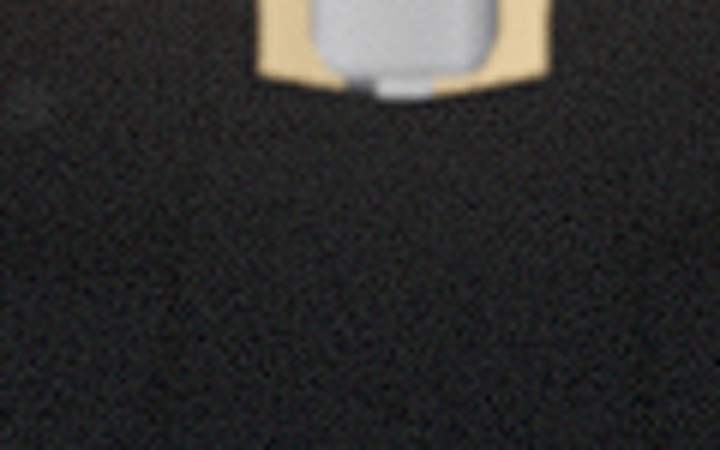

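In the wrist crop the gripper hides the blade and only the bar's end and a bit of tongue show at about (400,85). The TCP is 2 mm short, so I'll add that and check with the fixed cameras.

Emit:
{"name": "drive_tool", "arguments": {
  "targets": [
    [[0,-0.1,0,0,0.05],[0,-0.1,0,0,0.05],[0,0,0,0,0.05],[0,0,0,0,0.05],[0,0,0,0,0.05],[0,0,0,0,0.05],[0,0,0,0,0.05],[0,0,0,0,0.05],[0,0,0,0,0.05],[0,0,0,0,0.05]]
  ]
}}

```text
time_s: 15.4
eef_pos: [0.4882, -0.0616, 0.1308]
tool_rot: [0.725, 0.688, 0.001, 0.002]
wrist_force: [9.8, 1.1, -1.9]
grip_width: 0.149
grip_force: 58.6
```

```bash
python3 -c "
from h import *; import pickle
to(*W([-.1282,-.11]),.129,np.pi/2+yaw); st=bot.read_state(); print(st['wrist_force'],st['grip_width'],st['grip_force'])
out=[]
for n in('top','side'):
    s=cams.snapshot(n); pickle.dump(s,open(n+'5.pkl','wb'))
    p=proj(s,[[*W([-.1285,-.151]),.08],[*W([-.1285,-.168]),.083]]); c=p.mean(0).astype(int); print(n,p,c-[25,30])
    out.append(cv2.resize(s['img'][c[1]-30:c[1]+30,c[0]-25:c[0]+25],None,fx=8,fy=8,interpolation=cv2.INTER_CUBIC))
cv2.imwrite('pics/c5.png',np.hstack(out))"
```

```text
t 15.4 pos [ 0.4882 -0.0616  0.1308] head 1.5181 q [-0.29  0.33 -0.46  0.78  0.    1.33] shift cm [ 0.01 -0.02  0.18] turn -0.0
[ 9.75882463  1.08826008 -1.86679162] 0.14904786918751975 58.59138607978821
top [[351.84626754 214.60766639]
 [357.87683857 214.70999735]] [329 184]
side [[356.74955616 188.66187993]
 [359.95903778 185.34936578]] [333 157]
```

View pics/c5.png

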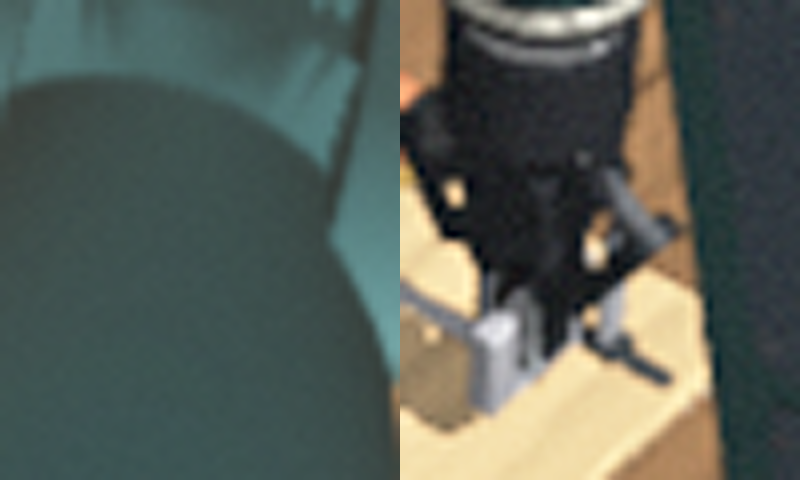

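The top view is blocked by the arm. The side view shows the bar end gripped at about (495,325) and part of the blade at (612,305). As a second check on the blade, I'll zoom the starting side picture.

```bash
python3 -c "
from h import *; import pickle
s=pickle.load(open('side.pkl','rb')); B=lambda p:Rb.T@(p-o)
cv2.imwrite('pics/s0z.png',cv2.resize(s['img'][165:225,310:385],None,fx=10,fy=10,interpolation=cv2.INTER_CUBIC))
L={'bladetop':[-.1285,-.168,.083],'bladebase':[-.1285,-.168,.018],'tongue':[-.08,-.151,.08],'barLtop':[-.08,-.08,.082],'barRtop':[-.08,-.14,.082]}
for n,q in L.items(): print(n,(proj(s,[*W(q[:2]),q[2]])[0]-[310,165]+.5)*10-.5)
Z=lambda u,v,z:B(onz(s,333+(u-400+.5)/8-.5,157+(v+.5)/8-.5,z)[:2])
print('now barL top',Z(497,324,.082),'expected px',(proj(s,[*W([-.1282,-.08]),.082])[0]-[333,157])*8+[400,0])
"
```

```text
bladetop [504.09037777 207.99365781]
bladebase [493.15443898 350.56813064]
tongue [356.35956987 176.79169349]
barLtop [219.49453745 282.55244719]
barRtop [335.77968898 189.01604755]
now barL top [-0.12490018 -0.09226266] expected px [480.71104814 340.22660722]
```

View pics/s0z.png

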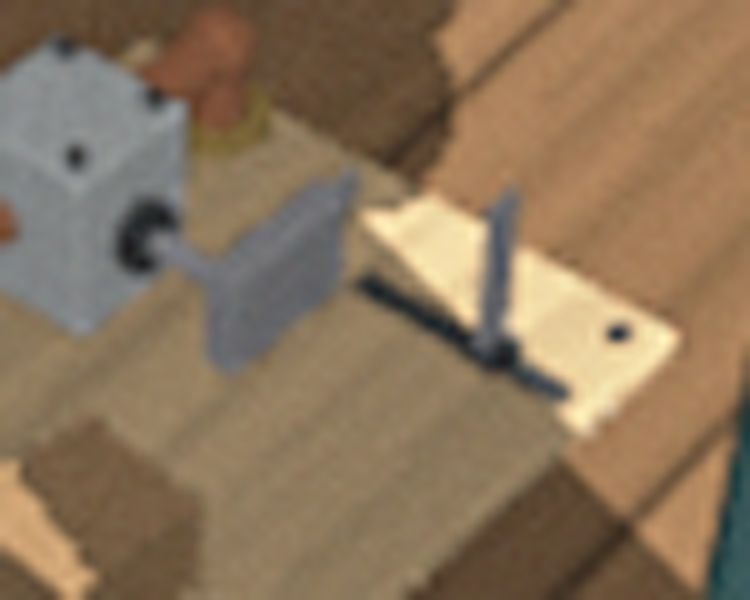

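The blade top sits at about (505,208), where I predicted it at (504,208), and the bar and tongue agree too. The 9.8 N pull matches the spring at 48 mm, which is the measured distance to the blade. Handing in.

```bash
python3 -c "
from h import *
print(bot.close_job())"
```

```text
the job is handed in; nothing more can be done
None
```

I handed the job in with the valve lever at about 0.79 rad (half open) and the slide held about 48 mm out at the index blade, gripped with 59 N; the judge returned no verdict, and with the view blocked I inferred the final alignment from arm position and spring force.

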